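# Load the filament cassette into the feeder

### The arm

A 6-joint arm with a two-finger parallel gripper is mounted at the origin on the work surface. World frame = base frame: x ahead of the robot, y to its left, z up, the work surface at z = 0. Lengths are in m, angles in rad, forces in N, time in s.
With the tool pointing down it reaches from about 0.3 to 0.775 m from the base axis. Payload 14.6 kg.
Tool frame: the origin (TCP) lies at the very end of the fingers, on their centre line; the grasp point (between the pads) lies 19 mm behind it; z points along the fingers, y is the direction in which the jaws open and shut (so a half turn about z gives the same grasp; the last joint's range is limited). The gripper opens to 94 mm and grips with 3 to 60 N. Pads are 16 mm wide; open, the fingers measure 119 mm over their backs; the gripper's body (75 mm by 177 mm) begins 78 mm behind the grasp point.
Start: joints at [1.124, 0.3, 1.521, -0, 1.321, -0.067], TCP at [0.204, 0.511, 0.205] pointing down, gripper open.
Joint ranges: [-3.03, 3.03], [-0.79, 2.21], [0.23, 2.52], [-1.04, 4.18], [0, 3.07], [-2.55, 2.55]. Speed limits (rad/s): [2.22, 2.22, 2.57, 3.14, 3.14, 3.14].

### API

Orientations are given as [roll, pitch, yaw] about the fixed x, y, z axes, in that order (R = Rz(yaw) Ry(pitch) Rx(roll)).
In Python, from station import ctrl, vision, ticket gives the robot as it stands.
- The arm moves only by the tool step_arm, never from a script. Its argument "steps" is a list of rows, each an object of numbers: "x", "y", "z": the shift along the tool's x, y, z in m; "ax", "ay", "az": the turn, a rotation vector about the tool's x, y, z in degrees; "claw": the finger opening in m, from 0 to 0.094. A call has 1 to 5 rows; each row shifts and turns the pose as measured when the row begins, along the tool's axes as they then stand; what a row does not reach is not made up. A row lasts 1/12 s, in which the tool goes at most 41.7 mm and 7.16 degrees, less where a joint would pass 70% of its speed; a pose out of reach is approached as far as the arm can. A call with a gripper value outside its range is refused whole. The fingers move at their own pace and stop on an object; "grip_force" is the grip in N (left out, the last holds). Time passes only in rows, so rows that do not move let the fingers close. It gives the time, the measured TCP pose, the force and the opening at its end, in the units of the state.
- ctrl.get_obs(): the state, without advancing time (a new reading comes with each control period).
- vision.camera(name): name is "scene" or "side" or "wrist"; returns (picture, depth): 420x560x3 uint8, red, green, blue; 420x560 float32, m along the optical axis (not along the pixel's ray), 0 where there is no reading.
- vision.camera_params(name): a dict with "fov_y" (degrees; the focal length in pixels is half the picture's height over the tangent of half this angle, whatever the lens; pixels are square), "cx", "cy" (the principal point, pixels), "origin" and "attitude" of the camera in the world; the wrist camera has in their place "mount" (4x4, takes a point from camera to tool coordinates, whose origin is the TCP and whose axes are the flange's). Camera axes: x right, y up, looking along -z (the intrinsics and any distortion apply to the point x, -y, -z); pixel columns grow to the right and rows downward; lengths in m; the calibration is good to about 2 mm. A picture is of the moment at which its call begins: read the wrist's pose just before it. camera_params takes no time and is no camera call.
- ticket.hand_in(): hands the job in, once; it reports no verdict.
The state is a dict: "time_s": time; "qpos": joint angles; "joint_vel": joint speeds; "tau": joint torques, N m; "ee_pos": TCP position; "eef_rot": TCP orientation; "force": force on the tool from outside, world axes, zero at the start; "moment": the same for the moment, N m; "grip_width": finger opening in m.
Only numpy, scipy, OpenCV 4.12 (cv2) and the standard library are available. Lean on these libraries where they do the work, as an engineer would, in place of code of your own. Each camera call takes 0.05 s, during which the arm holds its last target.

### The job

The feeder needs its fresh filament cassette: slide the empty spool that lies in front of the feeder's mouth away so that it lies wholly inside the ring taped on the bench, and push the cassette, front end first, fully home in the feeder so that the spring catch has clicked back out behind it. Keep both flat on the bench, never lift them, and leave everything else on the bench where it is.

Things in the scene. Friction and masses are not known exactly. Their poses are not given: they have to be found in the camera images.
- cassette: Flat black box, 150 long (x) x 102 wide (y) x 40 mm high, 0.45 to 0.8 kg, a round grey and white window on top (90 mm across) and a small brass outlet (30 x 14 mm, 6 mm high) on top at its front end. Too wide to grasp. Origin: centre of its underside; x to its front end, which enters the feeder first and at the start points towards it to within 0.6 rad; z up.
- spool: Empty black filament spool lying flat, 130 mm across, 50 mm high, about 0.25 kg: two 6 mm flanges on a hub tube, with a round hole 62 mm across right through its middle (the bench is seen through it). Lies between the cassette and the feeder's mouth. Origin: centre of its underside, on the hole's axis; z up.
- mark: Ring of thin black tape on the bench (no height), 170 mm inside diameter, 182 mm outside. It lies either at the far left near the feeder or at the far right of the bench; the fan lies in the other place. Origin: centre of the ring, on the bench.
- bay: The fixed feeder on the robot's left. Origin: point on the bench under the centre of a fully home cassette (rear edge then at x = -75 mm); x is the insertion direction, roughly to the robot's left; z up. No floor: the cassette slides on the bench between two 12 mm thick aluminium guides, inner faces at y = +55 and -55 mm (4 mm play each side), from x = -120 mm inward.
- bay_mouth (a point): Middle of the feeder's mouth, on the bench, at x = -162 mm of the feeder. Two lips 30 mm high and 46 mm long flare out 0.38 rad each side from the guides to here, leaving 145 mm between them. From x = -120 to 5 mm the guides are 30 mm (y+ side) and 14 mm (y- side) high; beyond that 58 mm, with a black hood over them (x 10 to 80 mm, z 58 to 64 mm).
- bay_stop (a point): Middle of the back stop, on the bench, at x = 77.5 mm of the feeder: the front of the grey drive unit, 85 x 150 mm, 115 mm high. A home cassette is at most a few mm short of it (the catch leaves it about 8 mm of play at the most).
- catch_tip (a point): Tip of the steel spring catch, a leaf 44 x 4 x 16 mm above the low guide (feeder's y- side), mid-height 26 mm. Hinged at x -122.5, y -58 mm of the feeder; at rest it slants in to its tip at x -81, y -43 mm. The entering cassette swings it aside (2 to 4 N sideways); it snaps back once the cassette's rear edge has passed x = -78 mm.
- catch (a joint): Angle of the spring catch in rad: 0 at rest (fully out into the channel), grows as it is pushed aside; a cassette that is in but not yet past it holds it at 0.09 or more; 0.5 is its stop. A spring returns it to 0.
- fan: Bystander: black square cooling fan 92 x 92 x 25 mm lying flat, open between its blades. Origin: centre of its underside.
- housing: Bystander: pinkish-brown printed housing 90 (x) x 150 (y) x 28 mm lying flat. Origin: centre of its underside.
- bottle: Bystander: closed upright bottle, 64 mm across, 160 mm high. Origin: centre of its underside.
- motor: Bystander: stepper motor standing upright, 57 x 57 mm, 58 mm high, with a thin 20 mm shaft on top. Origin: centre of its underside.
- scraper: Bystander: flat scraper with a grey handle, 190 mm long along its x and 65 mm wide at its blade (x+ end), lying flat at the right near the robot. Origin: under its middle.
- wrench: Bystander: steel wrench, 150 mm long along its x and about 30 mm wide, lying flat beyond the far left place of the ring or fan. Origin: under its middle.
- case: Bystander: grey closed instrument case 70 (x) x 160 (y) x 26 mm at the far right. Origin: centre of its underside.
Not all that is in view belongs to the job. What is shaped like the cassette but green is not meant.

How it is judged:
By the outcome, as a careful person would: the job done as asked, in the order asked, and still so for the second after the job is handed in, with the robot touching nothing.
It also fails if it takes over 70 s, if anything falls off the work surface, if the arm or the gripper's body presses on something with over 40 N, if the wrist force passes 120 N, or if a joint passes its speed limit or range.

## Working session

There is one attempt and no reset: what is moved stays moved. The work goes in short steps, Python scripts to look and compute and a tool call to move; the robot and the scene stay as the last step left them, time stands still between calls to the robot, and variables do not carry over. Pictures are saved under pics/ and viewed, and the job is handed in when it is done.

Besides the shell and the picture viewer there is one more tool, called after "Request:" by a JSON object that holds its "fn" and its "kwargs". step_arm: Moves the arm, as the interface text tells. Its arguments: {"type":"object","properties":{"steps":{"type":"array"},"grip_force":{"type":"number"}},"required":["steps"]}

```bash
ls; mkdir -p pics; cat > h.py <<'E'
import numpy as np, cv2
from station import ctrl, vision, ticket
def snap(n,f):
    p,d=vision.camera(n); cv2.imwrite('pics/'+f+'.png',cv2.cvtColor(p,cv2.COLOR_RGB2BGR)); np.save('pics/'+f+'.npy',d); return p,d
E
python3 - <<'E'
from h import *
o=ctrl.get_obs(); print(o)
for n in('scene','side','wrist'):
    print(n,vision.camera_params(n))
snap('scene','scene0'); snap('side','side0'); 
E
```

```text
pics
{'time_s': 0.0, 'qpos': array([ 1.12438875e+00,  3.00448084e-01,  1.52155928e+00, -1.71701396e-05,
        1.32071140e+00, -6.66070486e-02]), 'joint_vel': array([ 0.00107775,  0.00037645,  0.00024962,  0.00148813, -0.00042551,
       -0.00039879]), 'tau': array([-3.03644221e-03, -5.31812239e+01, -3.52721035e+01,  7.08875502e-02,
        2.44569022e-02, -7.80450205e-05]), 'ee_pos': array([0.20380368, 0.5105697 , 0.20490818]), 'eef_rot': array([-3.14046793e+00, -5.83572743e-05,  2.76179635e+00]), 'force': array([ 0.20075955, -0.2738008 ,  0.39416233]), 'moment': array([-0.01940487, -0.02151189,  0.03954259]), 'grip_width': 0.09384788357326655}
scene {'fov_y': 51.19448620907674, 'cx': 282.09810219357803, 'cy': 210.64680570405244, 'origin': array([ 1.36786708, -0.04119129,  1.28179652]), 'attitude': array([6.17317755e-01, 1.38432660e-03, 1.55758831e+00])}
side {'fov_y': 55.638955723348694, 'cx': 279.95126804609254, 'cy': 209.0484710956212, 'origin': array([ 0.26617959, -0.86020003,  0.88636355]), 'attitude': array([ 0.82398851, -0.0111307 , -0.27821693])}
wrist {'fov_y': 63.20219398367689, 'cx': 277.48443036467336, 'cy': 215.74942798045242, 'mount': array([[ 4.88476383e-04,  9.56876315e-01,  2.90495229e-01,
         8.53823543e-02],
       [ 9.99999874e-01, -4.32678190e-04, -2.56309920e-04,
         2.04522202e-03],
       [-1.19565942e-04,  2.90495318e-01, -9.56876406e-01,
        -1.79161310e-01],
       [ 0.00000000e+00,  0.00000000e+00,  0.00000000e+00,
         1.00000000e+00]])}
```

View pics/scene0.png

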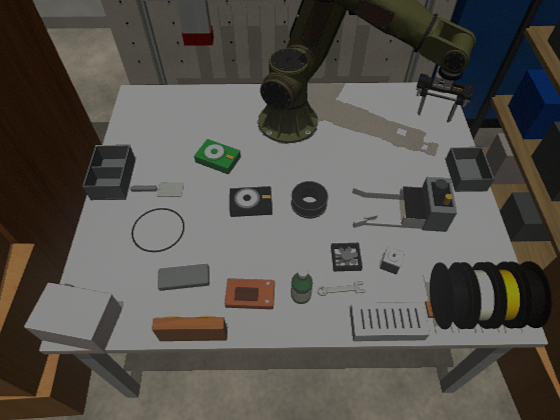

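View pics/side0.png

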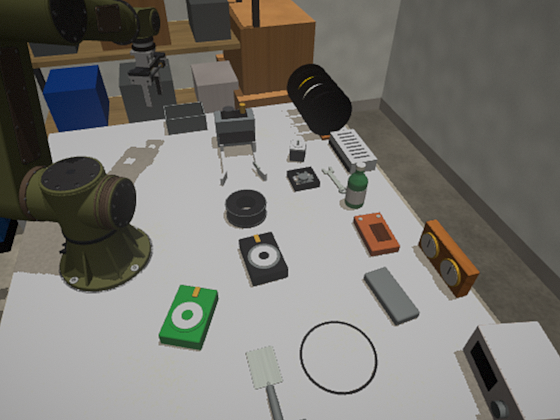

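Scene view: cassette candidates are the black box at (251,201), with brass outlet and round window, the green one at (217,156), which is the decoy, and the grey case at (184,277). Black round things are the spool at (310,198) and the rack spools at (430–540,295), and I choose the first. The ring is at (158,230), the fan at (346,257) and the feeder at (410,205). Next I build a metric top view from depth.

```bash
cat >> h.py <<'E'
from scipy.spatial.transform import Rotation as R
def campose(n,obs=None):
    P=vision.camera_params(n); f=210/np.tan(np.radians(P['fov_y'])/2)
    if n=='wrist':
        T=np.eye(4);T[:3,:3]=R.from_euler('xyz',obs['eef_rot']).as_matrix();T[:3,3]=obs['ee_pos'];M=T@P['mount']
        return f,P['cx'],P['cy'],M[:3,:3],M[:3,3]
    return f,P['cx'],P['cy'],R.from_euler('xyz',P['attitude']).as_matrix(),P['origin']
def cloud(n,d,obs=None):
    f,cx,cy,Rm,o=campose(n,obs); v,u=np.mgrid[:420,:560].astype(float)
    c=np.stack([(u-cx)/f*d,-(v-cy)/f*d,-d],-1); return c@Rm.T+o
def plane(n,uv,z,obs=None):
    f,cx,cy,Rm,o=campose(n,obs); uv=np.atleast_2d(uv).astype(float)
    r=np.stack([(uv[:,0]-cx)/f,-(uv[:,1]-cy)/f,-np.ones(len(uv))],-1)@Rm.T
    return o+r*((z-o[2])/r[:,2])[:,None]
E
cat > top.py <<'E'
from h import *
import sys
def topview(n,img,d,fn,x0=.2,x1=.95,y0=-.55,y1=.6,s=1/.002,obs=None):
    W=cloud(n,d,obs); ok=(d>0)
    x=((W[...,0]-x0)*s).astype(int); y=((y1-W[...,1])*s).astype(int)
    return W
E
python3 - <<'E'
from h import *
img=cv2.cvtColor(cv2.imread('pics/scene0.png'),cv2.COLOR_BGR2RGB)
for n in('scene','side'):
    d=np.load('pics/%s0.npy'%n); W=cloud(n,d); 
    b=cv2.imread('pics/%s0.png'%n)
    # ground-level orthophoto: plane z=0.0 rectified
    s=700.; x0,y1=.15,.55 # px: col=(y1-y)... show y left, x up
    xs=np.linspace(.15,.95,560); ys=np.linspace(.6,-.55,800)
    f,cx,cy,Rm,o=campose(n)
    for z in (0.04,):
        X,Y=np.meshgrid(xs[::-1],ys,indexing='ij'); P=np.stack([X,Y,0*X+z],-1)-o; c=P@Rm
        u=f*c[...,0]/-c[...,2]+cx; v=-f*c[...,1]/-c[...,2]+cy
        r=cv2.remap(b,u.astype('f4'),v.astype('f4'),cv2.INTER_LINEAR)
        cv2.imwrite(f'pics/top_{n}.png',r)
    z0=W[...,2][(d>0)&(abs(W[...,2])<.012)&(W[...,0]>.3)&(W[...,0]<.8)&(abs(W[...,1])<.5)]; print(n,'bench z',np.percentile(z0,[5,50,95]))
E
```

```text
scene bench z [-0.00394242  0.00078848  0.00614536]
side bench z [-0.00475765 -0.00173077  0.00212501]
```

View pics/top_scene.png

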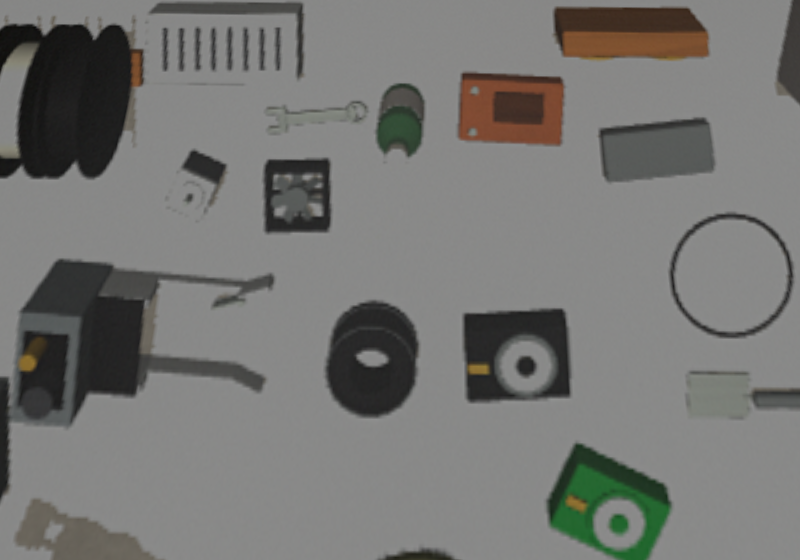

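View pics/top_side.png

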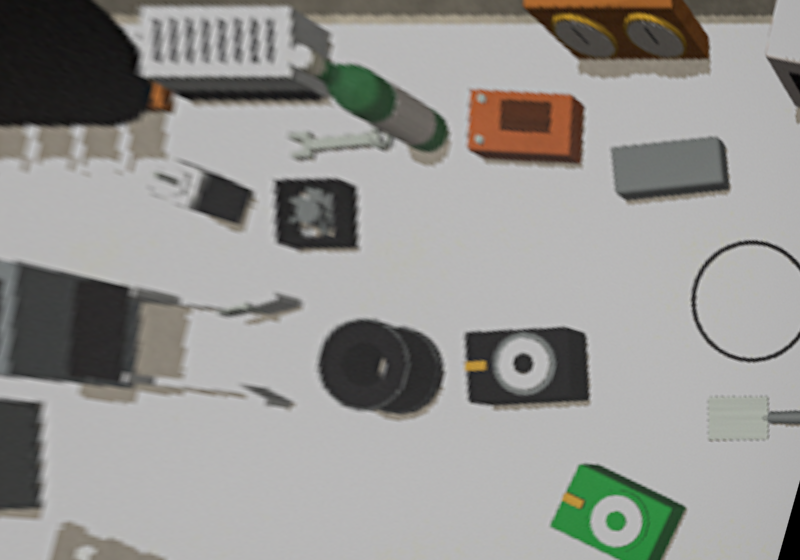

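```bash
cat >> h.py <<'E'
def ortho(n,b,z,x0,x1,y0,y1,s=1000.,obs=None):
    "rows: x decreasing from x1; cols: y decreasing from y1; s px per m"
    f,cx,cy,Rm,o=campose(n,obs)
    xs=x1-np.arange(int((x1-x0)*s))/s; ys=y1-np.arange(int((y1-y0)*s))/s
    X,Y=np.meshgrid(xs,ys,indexing='ij'); c=(np.stack([X,Y,0*X+z],-1)-o)@Rm
    u=f*c[...,0]/-c[...,2]+cx; v=-f*c[...,1]/-c[...,2]+cy
    return cv2.remap(b,u.astype('f4'),v.astype('f4'),cv2.INTER_CUBIC)
E
python3 - <<'E'
from h import *
sc=cv2.imread('pics/scene0.png'); si=cv2.imread('pics/side0.png')
o=ctrl.get_obs(); p,d=snap('wrist','w0'); print(o['ee_pos'],o['eef_rot'])
rows=[]
for n,b in(('scene',sc),('side',si)):
    A=ortho(n,b,.05,.35,.6,-.02,.2,1500); B=ortho(n,b,.04,.35,.6,-.25,-.02,1500)
    A=cv2.convertScaleAbs(A,alpha=1.6);B=cv2.convertScaleAbs(B,alpha=1.6)
    rows.append(np.hstack([A,B]))
cv2.imwrite('pics/crop1.png',np.vstack(rows))
# ring
for n,b in(('scene',sc),('side',si)):
    r=ortho(n,b,0.,.4,.72,-.56,-.28,1000); g=cv2.cvtColor(r,cv2.COLOR_BGR2GRAY)
    m=(g<np.median(g)*.6).astype('u1')*255
    cs,h=cv2.findContours(m,cv2.RETR_LIST,cv2.CHAIN_APPROX_NONE)
    for c in cs:
        if len(c)>200:
            e=cv2.fitEllipse(c); print(n,'ring',.72-e[0][1]/1000,-.28-e[0][0]/1000,e[1],cv2.boundingRect(c))
E
```

```text
[0.20381749 0.51060734 0.20496574] [-3.14060622e+00 -9.89809001e-05  2.76173959e+00]
scene ring 0.5303164825439453 -0.4653673248291016 (170.6787872314453, 171.58628845214844) (99, 104, 174, 172)
scene ring 0.5301973571777343 -0.4654503631591797 (180.7359161376953, 182.1863555908203) (95, 99, 182, 183)
side ring 0.531347412109375 -0.46358758544921874 (170.99465942382812, 171.39202880859375) (98, 103, 172, 173)
side ring 0.5314622650146484 -0.463564208984375 (180.7246856689453, 181.0977783203125) (93, 98, 182, 182)
side ring 0.7007463455200195 -0.3696445770263672 (18.96117401123047, 219.04148864746094) (0, 0, 151, 39)
```

View pics/crop1.png

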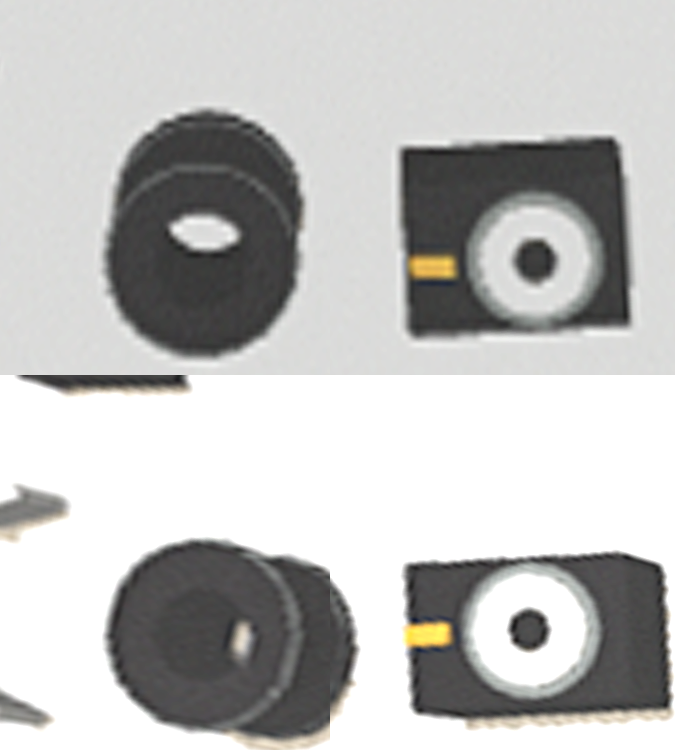

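View pics/w0.png

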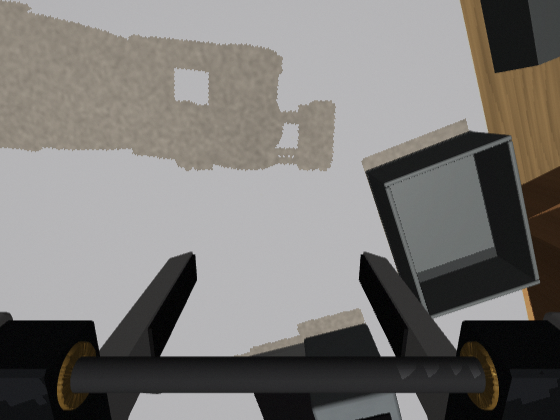

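Close crops confirm it. Cassette: black, white window, brass outlet on its +y (feeder) end, about (.428,-.148). Spool about (.426,.065), hole visible. Ring about (.531,-.4645). Next I turn the tool to yaw π/2, so tool x is world +Y and tool y is world +X, and go above the feeder's mouth to view it.

Request:
{"fn": "step_arm", "kwargs": {"steps": [{"az": 6.9, "z": -0.01}, {"az": 6.9, "z": -0.01}, {"az": 6.9, "z": -0.01}, {"az": 6.9, "z": -0.01}, {"az": 6.9, "z": -0.01}]}}

```text
validation failed for argument at $.st...
```

Request:
{"fn": "step_arm", "kwargs": {"steps": [{"az": 6.9}, {"az": 6.9}, {"az": 6.9}, {"az": 6.9}, {"az": 6.9}]}}

```text
validation failed for argument at $.st...
```

Request:
{"fn": "step_arm", "kwargs": {"steps": [{"x": 0, "y": 0, "z": -0.01, "ax": 0, "ay": 0, "az": 6.9, "claw": 0.02}, {"x": 0, "y": 0, "z": -0.01, "ax": 0, "ay": 0, "az": 6.9, "claw": 0.02}, {"x": 0, "y": 0, "z": -0.01, "ax": 0, "ay": 0, "az": 6.9, "claw": 0.02}, {"x": 0, "y": 0, "z": -0.01, "ax": 0, "ay": 0, "az": 6.9, "claw": 0.02}, {"x": 0, "y": 0, "z": -0.01, "ax": 0, "ay": 0, "az": 6.9, "claw": 0.02}]}}

```text
time_s: 0.57
ee_pos: [0.2033, 0.5094, 0.2532]
eef_rot: [-3.135, 0.004, 2.142]
force: [-0.5, -0.2, -0.1]
grip_width: 0.0642
```

Request:
{"fn": "step_arm", "kwargs": {"steps": [{"x": 0, "y": 0, "z": 0, "ax": 0, "ay": 0, "az": 6.4, "claw": 0.02}, {"x": 0, "y": 0, "z": 0, "ax": 0, "ay": 0, "az": 6.4, "claw": 0.02}, {"x": 0, "y": 0, "z": 0, "ax": 0, "ay": 0, "az": 6.4, "claw": 0.02}, {"x": 0, "y": 0, "z": 0, "ax": 0, "ay": 0, "az": 6.4, "claw": 0.02}, {"x": 0, "y": 0, "z": 0, "ax": 0, "ay": 0, "az": 6.4, "claw": 0.02}]}}

```text
time_s: 0.98
ee_pos: [0.2034, 0.5097, 0.2549]
eef_rot: [-3.139, 0.006, 1.554]
force: [-0.6, 0.8, -0.1]
grip_width: 0.0308
```

Request:
{"fn": "step_arm", "kwargs": {"steps": [{"x": -0.026, "y": 0.024, "z": 0, "ax": 0, "ay": 0, "az": 0, "claw": 0.02}, {"x": -0.026, "y": 0.024, "z": 0, "ax": 0, "ay": 0, "az": 0, "claw": 0.02}, {"x": -0.026, "y": 0.024, "z": 0, "ax": 0, "ay": 0, "az": 0, "claw": 0.02}, {"x": -0.026, "y": 0.024, "z": 0, "ax": 0, "ay": 0, "az": 0, "claw": 0.02}, {"x": -0.026, "y": 0.024, "z": 0, "ax": 0, "ay": 0, "az": 0, "claw": 0.02}]}}

```text
time_s: 1.4
ee_pos: [0.3196, 0.375, 0.2532]
eef_rot: [-3.136, 0.008, 1.55]
force: [0.1, 0.2, -0.7]
grip_width: 0.0203
```

Request:
{"fn": "step_arm", "kwargs": {"steps": [{"x": -0.026, "y": 0.024, "z": 0, "ax": 0, "ay": 0, "az": 0, "claw": 0.02}, {"x": -0.026, "y": 0.024, "z": 0, "ax": 0, "ay": 0, "az": 0, "claw": 0.02}, {"x": -0.026, "y": 0.024, "z": 0, "ax": 0, "ay": 0, "az": 0, "claw": 0.02}, {"x": -0.026, "y": 0.024, "z": 0, "ax": 0, "ay": 0, "az": 0, "claw": 0.02}, {"x": -0.026, "y": 0.024, "z": 0, "ax": 0, "ay": 0, "az": 0, "claw": 0.02}]}}

```text
time_s: 1.82
ee_pos: [0.4407, 0.2347, 0.2534]
eef_rot: [-3.136, 0.009, 1.551]
force: [1.6, 0.5, 0.1]
grip_width: 0.0199
```

Request:
{"fn": "step_arm", "kwargs": {"steps": [{"x": -0.015, "y": 0.023, "z": 0, "ax": 0, "ay": 0, "az": -0.5, "claw": 0.02}, {"x": -0.015, "y": 0.023, "z": 0, "ax": 0, "ay": 0, "az": -0.5, "claw": 0.02}, {"x": 0, "y": 0, "z": 0, "ax": 0, "ay": 0, "az": 0, "claw": 0.02}, {"x": 0, "y": 0, "z": 0, "ax": 0, "ay": 0, "az": 0, "claw": 0.02}]}}

```text
time_s: 2.15
ee_pos: [0.4912, 0.1963, 0.2523]
eef_rot: [-3.134, 0.01, 1.562]
force: [-0.3, -0.2, 0.3]
grip_width: 0.0204
```

```bash
python3 - <<'E'
from h import *
o=ctrl.get_obs(); p,d=snap('wrist','w1'); np.save('pics/w1_o.npy',dict(o),allow_pickle=True); print(o['ee_pos'],o['eef_rot'],abs(o['joint_vel']).max())
E
```

```text
[0.49118775 0.19628602 0.25229844] [-3.13431061  0.00964125  1.56222695] 0.04352460621321887
```

View pics/w1.png

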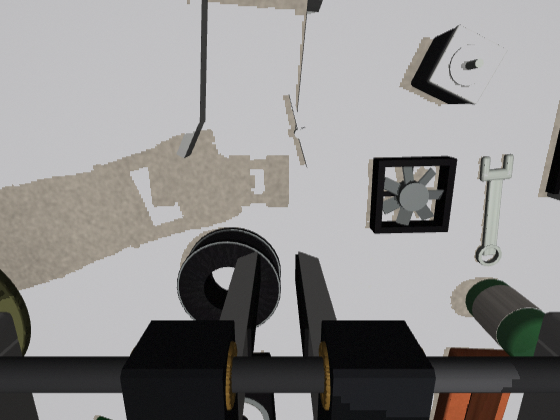

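```bash
python3 - <<'E'
from h import *
b=cv2.imread('pics/w1.png')
cv2.imwrite('pics/w1c.png',cv2.resize(b[0:180,160:340],None,fx=4,fy=3.3,interpolation=cv2.INTER_CUBIC)[:600])
E
```

```text
(no output)
```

View pics/w1c.png

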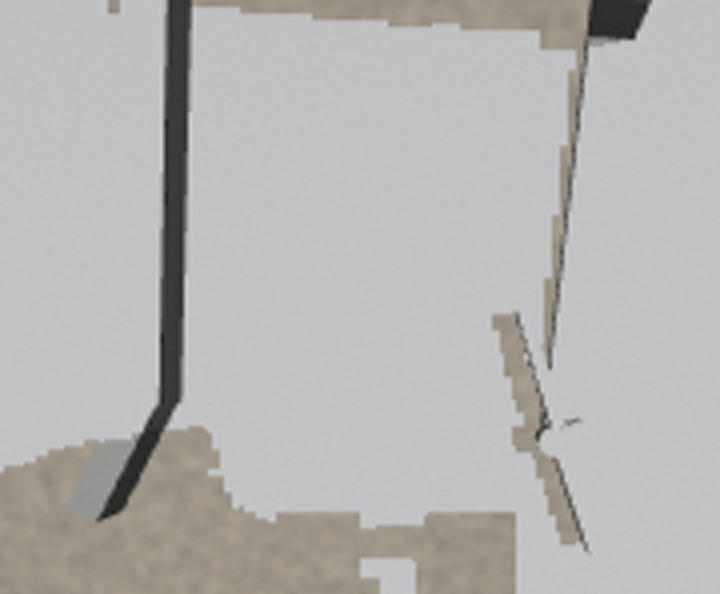

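```bash
python3 - <<'E'
from h import *
o=np.load('pics/w1_o.npy',allow_pickle=True).item()
g=cv2.cvtColor(cv2.imread('pics/w1.png'),cv2.COLOR_BGR2GRAY).astype(float)
def edge(v,u0,u1,rise,th=110):
    r=g[v,u0:u1]; 
    for i in range(len(r)-1):
        a,c=r[i],r[i+1]
        if (a<th<=c if rise else a>=th>c): return u0+i+(th-a)/(c-a)
bot=[];top=[];rt=[]
for v in range(6,118,4):
    e=edge(v,195,203,0) or edge(v,196,206,0); f=edge(v,204,215,1)
    if e: top.append((e,v))
    if f: bot.append((f,v))
for v in range(16,105,3):
    r=g[v,293:312]; 
    i=r.argmin(); 
    if r[i]<150: rt.append((293+i,v))
def line(P,name):
    m,c=np.polyfit(P[:,1],P[:,0],1); res=(P[:,0]-m*P[:,1]-c).std()
    print(name,'yaw',np.arctan2(1,m),'x at y=.3',m*.3+c,'yrange',P[:,1].min(),P[:,1].max(),res)
line(plane('wrist',top,.03,o),'L top'); line(plane('wrist',bot,0,o),'L bot'); line(plane('wrist',rt,.014,o),'R z14');line(plane('wrist',rt,.0,o),'R z0')
px=lambda zx,zy:(160+zx/4,zy/3.3)
for nm,q,z in [('kink bot',(182,400),0),('kink top',(160,400),.03),('lip end bot',(120,513),0),('lip end top',(98,520),.03),('R guide low-end',(549,366),.014),('catch tip top',(515,312),.034),('catch tip shifted',(515,312),.018),('Rlip end',(588,550),.03),('Rlip end0',(588,550),.0)]:
    print(nm,plane('wrist',[px(*q)],z,o)[0].round(4))
E
```

```text
L top yaw 1.4779161898360125 x at y=.3 0.40495597586873033 yrange 0.28007434043993557 0.38689137895942893 0.00011751642585172494
L bot yaw 1.4786154866756434 x at y=.3 0.40465988734213065 yrange 0.27966011193022733 0.39446173628217657 0.00012264092201319686
R z14 yaw 1.4775813191423883 x at y=.3 0.5147548932957036 yrange 0.2911782218606205 0.38037067424382465 0.0003269760080564873
R z0 yaw 1.4775813191423866 x at y=.3 0.5154221699748384 yrange 0.2913880020539094 0.3835776079642529 0.0003379634545236534
kink bot [0.403  0.2712 0.    ]
kink top [0.403  0.2722 0.03  ]
lip end bot [0.3805 0.23   0.    ]
lip end top [0.3818 0.2314 0.03  ]
R guide low-end [0.5139 0.2824 0.014 ]
catch tip top [0.5034 0.2998 0.034 ]
catch tip shifted [0.5038 0.3003 0.018 ]
Rlip end [0.5251 0.2197 0.03  ]
Rlip end0 [0.5275 0.2148 0.    ]
```

```bash
cat > go.py <<'E'
from h import *
import sys
x,y,z,yaw=map(float,sys.argv[1:5])
o=ctrl.get_obs(); Rc=R.from_euler('xyz',o['eef_rot']); Rt=R.from_euler('xyz',[np.pi,0,yaw])
print('t',round(o['time_s'],2),'at',o['ee_pos'].round(4),o['eef_rot'].round(4),'F',o['force'].round(1),'g',round(o['grip_width'],4))
print('shift',Rc.inv().apply(np.array([x,y,z])-o['ee_pos']).round(4),'turn deg',np.degrees((Rc.inv()*Rt).as_rotvec()).round(2))
E
python3 go.py .4263 .0647 .12 1.5708
python3 - <<'E'
from h import *
o=np.load('pics/w1_o.npy',allow_pickle=True).item()
b=cv2.imread('pics/w1.png'); r=ortho('wrist',b,.05,.33,.53,-.02,.16,2000,o)
cv2.imwrite('pics/spoolw.png',r)
E
```

```text
t 2.2 at [0.491  0.1965 0.2523] [-3.1344  0.0098  1.5627] F [-0.5 -0.5  1.1] g 0.0196
shift [-0.131  -0.0626  0.134 ] turn deg [-0.41  0.56 -0.47]
```

View pics/spoolw.png

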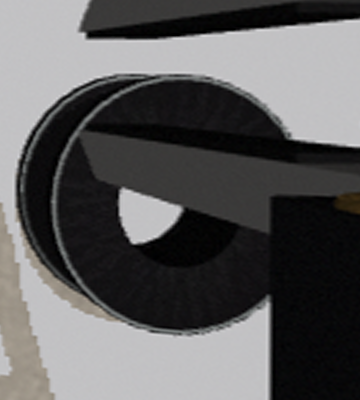

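Request:
{"fn": "step_arm", "kwargs": {"steps": [{"x": -0.026, "y": -0.0125, "z": 0.02, "ax": -0.1, "ay": 0.2, "az": -0.1, "claw": 0.02}, {"x": -0.026, "y": -0.0125, "z": 0.02, "ax": -0.1, "ay": 0.1, "az": -0.1, "claw": 0.02}, {"x": -0.026, "y": -0.0125, "z": 0.02, "ax": -0.1, "ay": 0.1, "az": -0.1, "claw": 0.02}, {"x": -0.026, "y": -0.0125, "z": 0.02, "ax": -0.1, "ay": 0.1, "az": -0.1, "claw": 0.02}, {"x": -0.026, "y": -0.0125, "z": 0.02, "ax": 0, "ay": 0, "az": 0, "claw": 0.02}]}}

```text
time_s: 2.62
ee_pos: [0.4249, 0.0695, 0.1521]
eef_rot: [3.134, -0.002, 1.58]
force: [1.3, -1.0, -0.2]
grip_width: 0.0198
```

```bash
python3 go.py .427 .067 .075 1.5708
```

```text
t 2.62 at [0.4249 0.0695 0.1521] [ 3.1344e+00 -2.0000e-03  1.5799e+00] F [ 1.3 -1.  -0.2] g 0.0198
shift [-0.0027  0.0015  0.0771] turn deg [ 0.41 -0.11  0.52]
```

Request:
{"fn": "step_arm", "kwargs": {"steps": [{"x": -0.002, "y": 0.002, "z": 0.036, "ax": 0.3, "ay": 0, "az": 0.4, "claw": 0.02}, {"x": 0, "y": 0, "z": 0.036, "ax": 0, "ay": 0, "az": 0, "claw": 0.02}, {"x": 0, "y": 0, "z": 0, "ax": 0, "ay": 0, "az": 0, "claw": 0.02}]}}

```text
time_s: 2.87
ee_pos: [0.4224, 0.0661, 0.0767]
eef_rot: [3.14, -0.002, 1.572]
force: [-0.4, -0.8, -0.8]
grip_width: 0.02
```

```bash
python3 go.py .427 .067 .009 1.5708; python3 - <<'E'
from h import *
o=ctrl.get_obs(); p,d=snap('wrist','w2'); p,d=snap('side','side2')
b=cv2.imread('pics/side2.png')[150:270,180:320]; a=cv2.imread('pics/w2.png')
cv2.imwrite('pics/c2.png',np.hstack([cv2.resize(b,(420,360)),cv2.resize(a,(380,360))]))
E
```

```text
t 2.87 at [0.4224 0.0661 0.0767] [ 3.1402e+00 -1.8000e-03  1.5721e+00] F [-0.4 -0.8 -0.8] g 0.02
shift [0.0008 0.0045 0.0677] turn deg [ 0.08 -0.1   0.08]
```

View pics/c2.png

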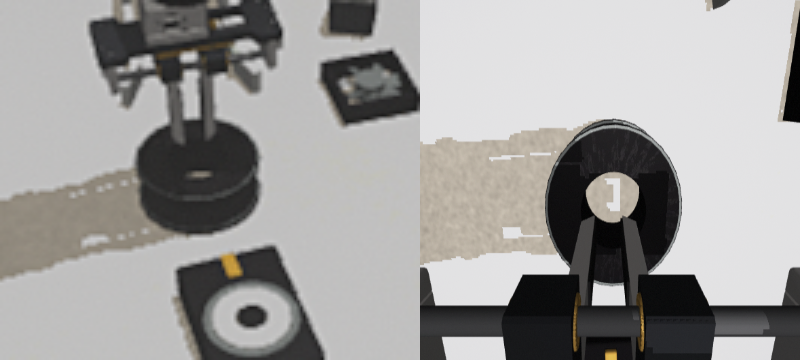

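Request:
{"fn": "step_arm", "kwargs": {"steps": [{"x": 0, "y": 0.003, "z": 0.02, "ax": 0, "ay": 0, "az": 0, "claw": 0.02}, {"x": 0, "y": 0, "z": 0.02, "ax": 0, "ay": 0, "az": 0, "claw": 0.02}, {"x": 0, "y": 0, "z": 0.02, "ax": 0, "ay": 0, "az": 0, "claw": 0.02}, {"x": 0, "y": 0, "z": 0.006, "ax": 0, "ay": 0, "az": 0, "claw": 0.028}, {"x": 0, "y": 0, "z": 0, "ax": 0, "ay": 0, "az": 0, "claw": 0.028}]}}

```text
time_s: 3.38
ee_pos: [0.436, 0.0707, 0.0253]
eef_rot: [3.118, -0.003, 1.578]
force: [-1.2, -1.0, -0.2]
grip_width: 0.0271
```

```bash
python3 go.py .577 .06 .009 1.5708; python3 - <<'E'
from h import *
p,d=snap('side','side3')
b=cv2.imread('pics/side3.png')[150:270,180:320]
cv2.imwrite('pics/c3.png',cv2.resize(b,(700,600)))
E
```

```text
t 3.38 at [0.436  0.0707 0.0253] [ 3.1183 -0.0034  1.5784] F [-1.2 -1.  -0.2] g 0.0271
shift [-0.0118  0.1405  0.0196] turn deg [ 1.34 -0.2   0.43]
```

View pics/c3.png

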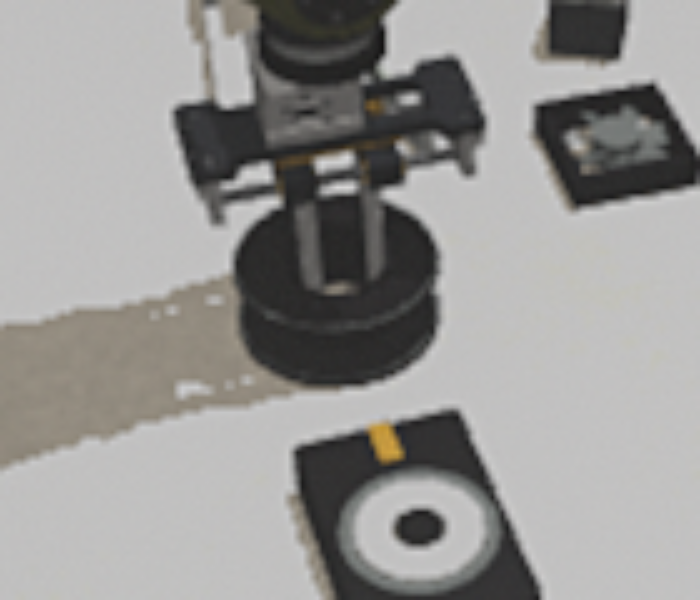

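Request:
{"fn": "step_arm", "kwargs": {"steps": [{"x": -0.003, "y": 0, "z": 0.008, "ax": 1.3, "ay": -0.2, "az": 0.4, "claw": 0.028}, {"x": 0, "y": 0, "z": 0.006, "ax": 0, "ay": 0, "az": 0, "claw": 0.028}, {"x": 0, "y": 0, "z": 0, "ax": 0, "ay": 0, "az": 0, "claw": 0.028}]}}

```text
time_s: 3.68
ee_pos: [0.4385, 0.0683, 0.0149]
eef_rot: [3.137, -0.0, 1.572]
force: [-1.7, -0.4, -1.6]
grip_width: 0.0281
```

```bash
python3 go.py .577 .06 .010 1.5708
```

```text
t 3.68 at [0.4385 0.0683 0.0149] [ 3.1372e+00 -4.0000e-04  1.5715e+00] F [-1.7 -0.4 -1.6] g 0.0281
shift [-0.0084  0.1384  0.0055] turn deg [ 0.25 -0.02  0.04]
```

Request:
{"fn": "step_arm", "kwargs": {"steps": [{"x": -0.001, "y": 0.014, "z": 0.001, "ax": 0.1, "ay": 0, "az": 0, "claw": 0.028}, {"x": -0.001, "y": 0.014, "z": 0, "ax": 0, "ay": 0, "az": 0, "claw": 0.028}, {"x": -0.001, "y": 0.014, "z": 0, "ax": 0, "ay": 0, "az": 0, "claw": 0.028}, {"x": -0.001, "y": 0.014, "z": 0, "ax": 0, "ay": 0, "az": 0, "claw": 0.028}, {"x": -0.001, "y": 0.014, "z": 0, "ax": 0, "ay": 0, "az": 0, "claw": 0.028}]}}

```text
time_s: 4.1
ee_pos: [0.5098, 0.0633, 0.0152]
eef_rot: [3.14, -0.0, 1.572]
force: [-1.7, 0.9, -1.9]
grip_width: 0.0283
```

```bash
python3 go.py .577 .06 .013 1.5708
```

```text
t 4.1 at [0.5098 0.0633 0.0152] [ 3.1405e+00 -4.0000e-04  1.5717e+00] F [-1.7  0.9 -1.9] g 0.0283
shift [-0.0034  0.0671  0.0023] turn deg [ 0.07 -0.02  0.05]
```

Request:
{"fn": "step_arm", "kwargs": {"steps": [{"x": -0.001, "y": 0.014, "z": 0, "ax": 0, "ay": 0, "az": 0, "claw": 0.028}, {"x": -0.001, "y": 0.014, "z": 0, "ax": 0, "ay": 0, "az": 0, "claw": 0.028}, {"x": -0.001, "y": 0.014, "z": 0, "ax": 0, "ay": 0, "az": 0, "claw": 0.028}, {"x": -0.001, "y": 0.012, "z": 0, "ax": 0, "ay": 0, "az": 0, "claw": 0.028}, {"x": -0.005, "y": 0.004, "z": 0, "ax": 0, "ay": 0, "az": 0, "claw": 0.028}]}}

```text
time_s: 4.52
ee_pos: [0.5726, 0.0541, 0.0164]
eef_rot: [3.139, -0.001, 1.571]
force: [-1.3, 0.5, 0.5]
grip_width: 0.028
```

```bash
python3 go.py .575 -.3 .013 1.5708; python3 - <<'E'
from h import *
snap('scene','scene4')
b=cv2.imread('pics/scene4.png')
cv2.imwrite('pics/c4.png',cv2.resize(ortho('scene',b,.05,.35,.8,-.56,.26,900),None,fx=1,fy=1))
E
```

```text
t 4.52 at [0.5726 0.0541 0.0164] [ 3.1392e+00 -6.0000e-04  1.5713e+00] F [-1.3  0.5  0.5] g 0.028
shift [-0.3541  0.0022  0.0032] turn deg [ 0.14 -0.03  0.03]
```

View pics/c4.png

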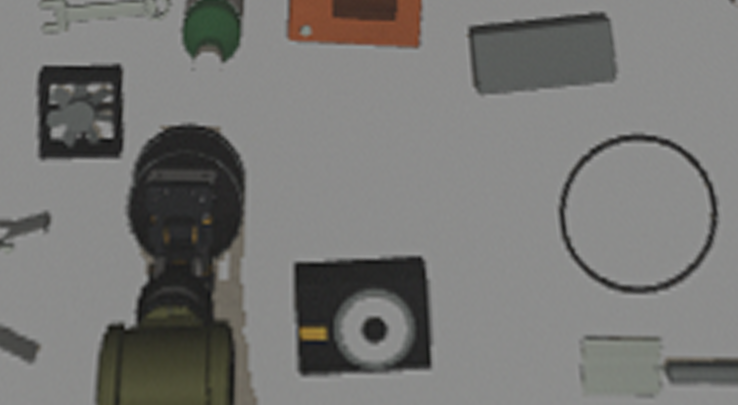

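Request:
{"fn": "step_arm", "kwargs": {"steps": [{"x": -0.01, "y": 0.001, "z": 0.001, "ax": 0, "ay": 0, "az": 0, "claw": 0.03}, {"x": -0.02, "y": 0, "z": 0, "ax": 0, "ay": 0, "az": 0, "claw": 0.03}, {"x": -0.02, "y": 0, "z": 0, "ax": 0, "ay": 0, "az": 0, "claw": 0.03}, {"x": -0.02, "y": 0, "z": 0, "ax": 0, "ay": 0, "az": 0, "claw": 0.03}, {"x": -0.02, "y": 0, "z": 0, "ax": 0, "ay": 0, "az": 0, "claw": 0.03}]}}

```text
time_s: 4.98
ee_pos: [0.5717, -0.0393, 0.0155]
eef_rot: [3.139, -0.001, 1.575]
force: [0.8, 0.5, -1.9]
grip_width: 0.0301
```

```bash
python3 go.py .575 -.3 .013 1.5708
```

```text
t 4.98 at [ 0.5717 -0.0393  0.0155] [ 3.1388e+00 -1.3000e-03  1.5751e+00] F [ 0.8  0.5 -1.9] g 0.0301
shift [-0.2607  0.0022  0.0022] turn deg [ 0.16 -0.07  0.24]
```

Request:
{"fn": "step_arm", "kwargs": {"steps": [{"x": -0.02, "y": 0.001, "z": 0, "ax": 0, "ay": 0, "az": 0.2, "claw": 0.03}, {"x": -0.02, "y": 0.001, "z": 0, "ax": 0, "ay": 0, "az": 0, "claw": 0.03}, {"x": -0.02, "y": 0, "z": 0, "ax": 0, "ay": 0, "az": 0, "claw": 0.03}, {"x": -0.02, "y": 0, "z": 0, "ax": 0, "ay": 0, "az": 0, "claw": 0.03}, {"x": -0.02, "y": 0, "z": 0, "ax": 0, "ay": 0, "az": 0, "claw": 0.03}]}}

```text
time_s: 5.4
ee_pos: [0.5697, -0.1469, 0.0154]
eef_rot: [3.14, -0.002, 1.571]
force: [0.5, 1.4, -0.4]
grip_width: 0.0301
```

Request:
{"fn": "step_arm", "kwargs": {"steps": [{"x": -0.02, "y": 0.001, "z": 0, "ax": 0, "ay": 0, "az": 0.2, "claw": 0.03}, {"x": -0.02, "y": 0.001, "z": 0, "ax": 0, "ay": 0, "az": 0, "claw": 0.03}, {"x": -0.02, "y": 0, "z": 0, "ax": 0, "ay": 0, "az": 0, "claw": 0.03}, {"x": -0.02, "y": 0, "z": 0, "ax": 0, "ay": 0, "az": 0, "claw": 0.03}, {"x": -0.02, "y": 0, "z": 0, "ax": 0, "ay": 0, "az": 0, "claw": 0.03}]}}

```text
time_s: 5.82
ee_pos: [0.5666, -0.2543, 0.0155]
eef_rot: [3.141, -0.002, 1.565]
force: [0.7, 0.6, -0.6]
grip_width: 0.03
```

```bash
python3 go.py .531 -.465 .013 1.5708
```

```text
t 5.82 at [ 0.5666 -0.2543  0.0155] [ 3.1407e+00 -2.4000e-03  1.5653e+00] F [ 0.7  0.6 -0.6] g 0.03
shift [-0.2109 -0.0345  0.0019] turn deg [ 0.05 -0.14 -0.31]
```

Request:
{"fn": "step_arm", "kwargs": {"steps": [{"x": -0.02, "y": 0.001, "z": 0, "ax": 0, "ay": 0, "az": -0.3, "claw": 0.03}, {"x": -0.02, "y": 0, "z": 0, "ax": 0, "ay": 0, "az": 0, "claw": 0.03}, {"x": -0.02, "y": 0, "z": 0, "ax": 0, "ay": 0, "az": 0, "claw": 0.03}, {"x": -0.02, "y": -0.003, "z": 0, "ax": 0, "ay": 0, "az": 0, "claw": 0.03}, {"x": -0.02, "y": -0.004, "z": 0, "ax": 0, "ay": 0, "az": 0, "claw": 0.03}]}}

```text
time_s: 6.23
ee_pos: [0.5558, -0.361, 0.0155]
eef_rot: [3.141, -0.003, 1.57]
force: [0.5, 1.7, 0.2]
grip_width: 0.0297
```

Request:
{"fn": "step_arm", "kwargs": {"steps": [{"x": -0.02, "y": -0.006, "z": 0, "ax": 0, "ay": 0, "az": -0.2, "claw": 0.03}, {"x": -0.02, "y": -0.006, "z": 0, "ax": 0, "ay": 0, "az": 0, "claw": 0.03}, {"x": -0.02, "y": -0.006, "z": 0, "ax": 0, "ay": 0, "az": 0, "claw": 0.03}, {"x": -0.012, "y": -0.006, "z": 0, "ax": 0, "ay": 0, "az": 0, "claw": 0.03}, {"x": 0, "y": 0, "z": 0, "ax": 0, "ay": 0, "az": 0, "claw": 0.03}]}}

```text
time_s: 6.65
ee_pos: [0.5254, -0.441, 0.0155]
eef_rot: [3.141, -0.004, 1.569]
force: [-0.0, 0.8, -0.4]
grip_width: 0.0298
```

```bash
python3 go.py .531 -.4645 .013 1.5708; python3 - <<'E'
from h import *
snap('side','side5');snap('scene','scene5')
cv2.imwrite('pics/c5.png',np.hstack([ortho(n,cv2.imread('pics/%s5.png'%n),.05,.4,.7,-.6,-.2,950) for n in('scene','side')]))
E
```

```text
t 6.65 at [ 0.5254 -0.441   0.0155] [ 3.1411 -0.0035  1.5695] F [-0.   0.8 -0.4] g 0.0298
shift [-0.0235  0.0057  0.0024] turn deg [ 0.03 -0.2  -0.08]
```

View pics/c5.png

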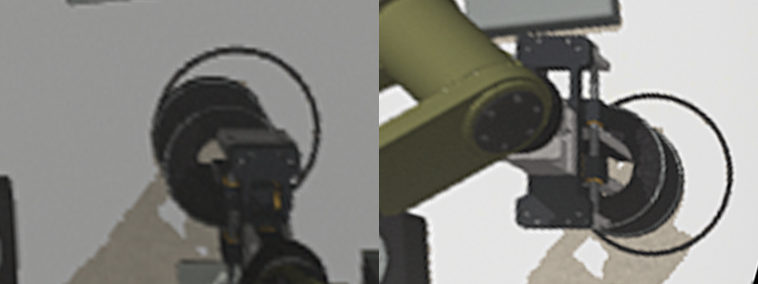

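Request:
{"fn": "step_arm", "kwargs": {"steps": [{"x": -0.014, "y": 0.003, "z": 0, "ax": 0, "ay": -0.1, "az": 0, "claw": 0.03}, {"x": -0.014, "y": 0.003, "z": 0, "ax": 0, "ay": 0, "az": 0, "claw": 0.03}, {"x": -0.002, "y": 0.001, "z": 0, "ax": 0, "ay": 0, "az": 0, "claw": 0.018}, {"x": 0, "y": 0, "z": 0, "ax": 0, "ay": 0, "az": 0, "claw": 0.018}]}}

```text
time_s: 7.08
ee_pos: [0.5354, -0.4644, 0.0155]
eef_rot: [-3.141, -0.004, 1.575]
force: [0.5, -0.2, -0.2]
grip_width: 0.02
```

```bash
python3 go.py .531 -.4645 .013 1.5708; python3 - <<'E'
from h import *
snap('side','side6');snap('scene','scene6')
cv2.imwrite('pics/c6.png',np.hstack([cv2.convertScaleAbs(ortho(n,cv2.imread('pics/%s6.png'%n),.05,.42,.66,-.56,-.34,1800),alpha=1.5) for n in('scene','side')]))
E
```

```text
t 7.08 at [ 0.5354 -0.4644  0.0155] [-3.1408 -0.0041  1.5752] F [ 0.5 -0.2 -0.2] g 0.02
shift [-0.0001 -0.0044  0.0025] turn deg [-0.04 -0.23  0.25]
```

View pics/c6.png

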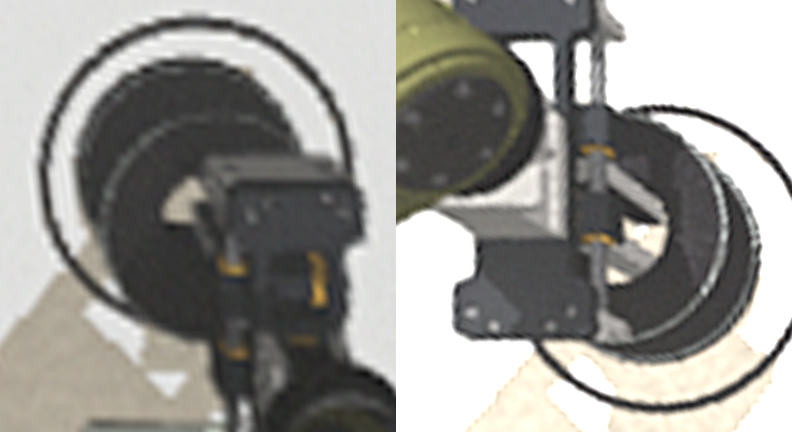

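Request:
{"fn": "step_arm", "kwargs": {"steps": [{"x": 0.002, "y": 0, "z": -0.012, "ax": 0, "ay": -0.2, "az": 0, "claw": 0.018}, {"x": 0, "y": 0, "z": -0.02, "ax": 0, "ay": 0, "az": 0, "claw": 0.018}, {"x": 0, "y": 0, "z": -0.03, "ax": 0, "ay": 0, "az": 0, "claw": 0.018}, {"x": 0, "y": 0, "z": -0.04, "ax": 0, "ay": 0, "az": 0, "claw": 0.018}]}}

```text
time_s: 7.52
ee_pos: [0.5331, -0.456, 0.1133]
eef_rot: [-3.13, -0.011, 1.578]
force: [0.2, -0.3, 0.4]
grip_width: 0.0179
```

```bash
python3 go.py .43 -.3 .13 1.6
```

```text
t 7.52 at [ 0.5331 -0.456   0.1133] [-3.1295 -0.0108  1.5776] F [ 0.2 -0.3  0.4] g 0.0179
shift [ 0.1569 -0.1023 -0.0138] turn deg [-0.69 -0.63 -1.28]
```

Request:
{"fn": "step_arm", "kwargs": {"steps": [{"x": 0.032, "y": -0.02, "z": -0.004, "ax": -0.3, "ay": -0.3, "az": -0.6, "claw": 0.05}, {"x": 0.032, "y": -0.02, "z": -0.004, "ax": -0.3, "ay": -0.3, "az": -0.5, "claw": 0.05}, {"x": 0.032, "y": -0.02, "z": -0.004, "ax": 0, "ay": 0, "az": 0, "claw": 0.05}, {"x": 0.032, "y": -0.02, "z": -0.004, "ax": 0, "ay": 0, "az": 0, "claw": 0.05}, {"x": 0.01, "y": -0.02, "z": 0, "ax": 0, "ay": 0, "az": 0, "claw": 0.05}]}}

```text
time_s: 7.93
ee_pos: [0.4334, -0.3176, 0.1454]
eef_rot: [3.121, 0.021, 1.599]
force: [0.5, -0.8, 0.1]
grip_width: 0.0477
```

Request:
{"fn": "step_arm", "kwargs": {"steps": [{"x": 0, "y": 0, "z": 0, "ax": 0, "ay": 0, "az": 0, "claw": 0.05}, {"x": 0, "y": 0, "z": 0, "ax": 0, "ay": 0, "az": 0, "claw": 0.05}]}}

```text
time_s: 8.1
ee_pos: [0.4311, -0.314, 0.1484]
eef_rot: [3.119, 0.023, 1.601]
force: [0.3, -0.3, -0.5]
grip_width: 0.0497
```

```bash
python3 go.py .43 -.26 .02 1.617; python3 - <<'E'
from h import *
o=ctrl.get_obs();p,d=snap('wrist','w7');np.save('pics/w7_o.npy',dict(o),allow_pickle=True); print(o['ee_pos'])
p,d=snap('scene','scene7')
r=cv2.resize(cv2.imread('pics/w7.png'),(400,300)); s=ortho('scene',cv2.imread('pics/scene7.png'),.04,.35,.65,-.56,-.02,700)
s=np.vstack([s,np.zeros((300-s.shape[0],s.shape[1],3),'u1')]) if s.shape[0]<300 else s[:300]
cv2.imwrite('pics/c7.png',np.hstack([r,s]))
E
```

```text
t 8.1 at [ 0.4311 -0.314   0.1484] [3.1192 0.0228 1.6013] F [ 0.3 -0.3 -0.5] g 0.0497
shift [ 0.057  -0.0023  0.1271] turn deg [ 1.28  1.32 -0.89]
[ 0.43112728 -0.31403203  0.14838404]
```

View pics/c7.png

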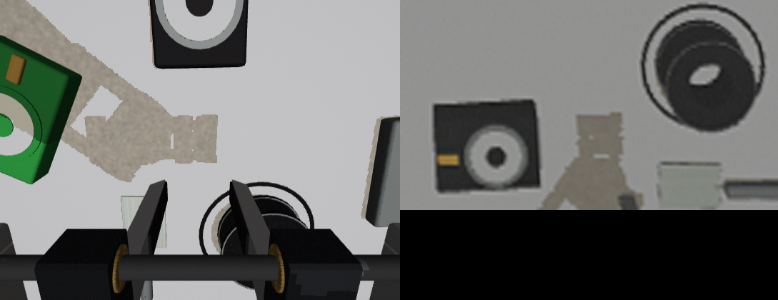

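```bash
python3 - <<'E'
from h import *
o=np.load('pics/w7_o.npy',allow_pickle=True).item()
b=cv2.imread('pics/w7.png'); r=ortho('wrist',b,.04,.34,.54,-.26,-.1,3000,o)
cv2.imwrite('pics/c7b.png',r)
r=ortho('scene',cv2.imread('pics/scene7.png'),.04,.34,.54,-.26,-.04,2500)
cv2.imwrite('pics/c7c.png',cv2.convertScaleAbs(r,alpha=1.5))
E
```

```text
(no output)
```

View pics/c7b.png

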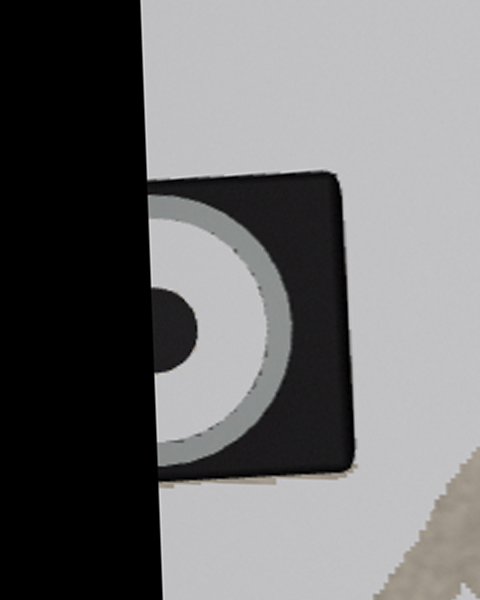

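View pics/c7c.png

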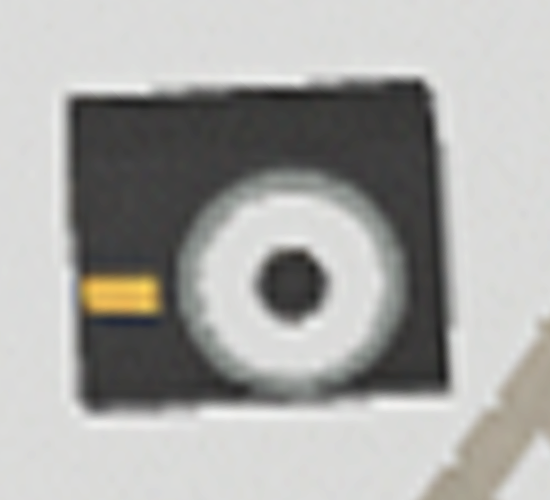

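```bash
python3 go.py .4345 -.255 .013 1.617
```

```text
t 8.2 at [ 0.4317 -0.3149  0.1478] [3.1196 0.0224 1.601 ] F [ 0.6 -0.6 -0.8] g 0.0501
shift [0.0628 0.0017 0.1335] turn deg [ 1.25  1.29 -0.9 ]
```

Request:
{"fn": "step_arm", "kwargs": {"steps": [{"x": 0.012, "y": 0, "z": 0.025, "ax": 0.6, "ay": 0.6, "az": -0.4, "claw": 0.04}, {"x": 0.012, "y": 0, "z": 0.025, "ax": 0.4, "ay": 0.4, "az": -0.3, "claw": 0.04}, {"x": 0.012, "y": 0, "z": 0.025, "ax": 0.2, "ay": 0.2, "az": -0.1, "claw": 0.04}, {"x": 0.01, "y": 0, "z": 0.02, "ax": 0, "ay": 0, "az": 0, "claw": 0.04}, {"x": 0, "y": 0, "z": 0, "ax": 0, "ay": 0, "az": 0, "claw": 0.04}]}}

```text
time_s: 8.62
ee_pos: [0.4347, -0.2719, 0.0496]
eef_rot: [3.138, 0.004, 1.614]
force: [-0.3, 0.9, 0.3]
grip_width: 0.0402
```

```bash
python3 go.py .4345 -.255 .013 1.617
```

```text
t 8.62 at [ 0.4347 -0.2719  0.0496] [3.1383 0.0043 1.6138] F [-0.3  0.9  0.3] g 0.0402
shift [0.017  0.0004 0.0365] turn deg [ 0.19  0.25 -0.19]
```

Request:
{"fn": "step_arm", "kwargs": {"steps": [{"x": 0.004, "y": 0, "z": 0.015, "ax": 0.2, "ay": 0.2, "az": -0.1, "claw": 0.04}, {"x": 0.004, "y": 0, "z": 0.014, "ax": 0, "ay": 0, "az": 0, "claw": 0.04}, {"x": 0.004, "y": 0, "z": 0.006, "ax": 0, "ay": 0, "az": 0, "claw": 0.04}, {"x": 0, "y": 0, "z": 0, "ax": 0, "ay": 0, "az": 0, "claw": 0.04}]}}

```text
time_s: 8.95
ee_pos: [0.437, -0.2624, 0.0149]
eef_rot: [3.141, 0.002, 1.616]
force: [-0.4, 0.5, 0.1]
grip_width: 0.0398
```

```bash
python3 go.py .4345 -.24 .013 1.617
```

```text
t 8.95 at [ 0.437  -0.2624  0.0149] [3.1414e+00 1.5000e-03 1.6155e+00] F [-0.4  0.5  0.1] g 0.0398
shift [ 0.0225 -0.0015  0.0019] turn deg [ 0.01  0.09 -0.08]
```

Request:
{"fn": "step_arm", "kwargs": {"steps": [{"x": 0.01, "y": -0.001, "z": 0, "ax": 0, "ay": 0, "az": 0, "claw": 0.04}, {"x": 0.01, "y": -0.0005, "z": 0, "ax": 0, "ay": 0, "az": 0, "claw": 0.04}, {"x": 0.007, "y": 0, "z": 0, "ax": 0, "ay": 0, "az": 0, "claw": 0.04}, {"x": 0.007, "y": 0, "z": 0, "ax": 0, "ay": 0, "az": 0, "claw": 0.04}, {"x": 0.007, "y": 0, "z": 0, "ax": 0, "ay": 0, "az": 0, "claw": 0.04}]}}

```text
time_s: 9.37
ee_pos: [0.4353, -0.2207, 0.0184]
eef_rot: [3.137, 0.005, 1.614]
force: [0.5, -1.8, -1.3]
grip_width: 0.0399
```

```bash
python3 go.py .4345 -.22 .013 1.617; python3 - <<'E'
from h import *
o=ctrl.get_obs();snap('wrist','w8')
E
```

```text
t 9.37 at [ 0.4353 -0.2207  0.0184] [3.1374 0.0048 1.614 ] F [ 0.5 -1.8 -1.3] g 0.0399
shift [ 0.0008 -0.0008  0.0054] turn deg [ 0.24  0.27 -0.17]
```

View pics/w8.png

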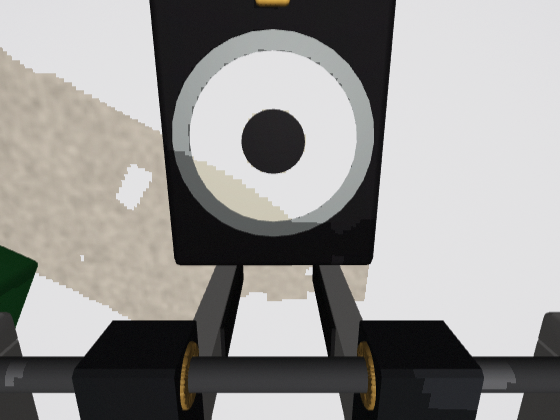

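Request:
{"fn": "step_arm", "kwargs": {"steps": [{"x": 0.01, "y": 0, "z": 0.002, "ax": 0.1, "ay": 0.1, "az": 0, "claw": 0.04}, {"x": 0.01, "y": 0, "z": 0.002, "ax": 0.1, "ay": 0.1, "az": 0, "claw": 0.04}, {"x": 0.01, "y": 0, "z": 0.001, "ax": 0, "ay": 0, "az": 0, "claw": 0.04}, {"x": 0.01, "y": 0, "z": 0, "ax": 0, "ay": 0, "az": 0, "claw": 0.04}, {"x": 0.01, "y": 0, "z": 0, "ax": 0, "ay": 0, "az": 0, "claw": 0.04}]}}

```text
time_s: 9.83
ee_pos: [0.4352, -0.1693, 0.0154]
eef_rot: [3.135, 0.007, 1.614]
force: [-0.2, -2.4, 0.8]
grip_width: 0.0397
```

Request:
{"fn": "step_arm", "kwargs": {"steps": [{"x": 0.01, "y": 0, "z": 0.001, "ax": 0.1, "ay": 0.1, "az": 0.34, "claw": 0.04}, {"x": 0.01, "y": 0, "z": 0.001, "ax": 0, "ay": 0, "az": 0.34, "claw": 0.04}, {"x": 0.01, "y": 0, "z": 0, "ax": 0, "ay": 0, "az": 0.34, "claw": 0.04}, {"x": 0.01, "y": 0, "z": 0, "ax": 0, "ay": 0, "az": 0.34, "claw": 0.04}, {"x": 0.01, "y": 0, "z": 0, "ax": 0, "ay": 0, "az": 0.34, "claw": 0.04}]}}

```text
time_s: 10.25
ee_pos: [0.4338, -0.1155, 0.0139]
eef_rot: [3.135, 0.007, 1.584]
force: [-0.3, -4.2, 0.6]
grip_width: 0.0401
```

```bash
cat > bay.py <<'E'
from h import *
B=np.array([.468,.3856]); yw=1.478; d=np.array([np.cos(yw),np.sin(yw)]); n=np.array([-d[1],d[0]])
o=ctrl.get_obs(); a=o['eef_rot'][2]; r=o['ee_pos'][:2]+.008*np.array([np.cos(a),np.sin(a)])-B
print('t',round(o['time_s'],2),'z',o['ee_pos'][2].round(4),'face x_b,y_b',(r@d).round(4),(r@n).round(4),'th',round(a-yw,4),'rp',o['eef_rot'][:2].round(4),'F',o['force'].round(1))
E
python3 bay.py
```

```text
t 10.25 z 0.0139 face x_b,y_b -0.4942 -0.0115 th 0.1062 rp [3.1349 0.0067] F [-0.3 -4.2  0.6]
```

Request:
{"fn": "step_arm", "kwargs": {"steps": [{"x": 0.01, "y": 0, "z": 0, "ax": 0.1, "ay": 0.1, "az": 0.28, "claw": 0.04}, {"x": 0.01, "y": 0, "z": 0, "ax": 0.1, "ay": 0.1, "az": 0.28, "claw": 0.04}, {"x": 0.01, "y": 0, "z": 0, "ax": 0.1, "ay": 0.1, "az": 0.28, "claw": 0.04}, {"x": 0.01, "y": 0, "z": 0, "ax": 0, "ay": 0, "az": 0.28, "claw": 0.04}, {"x": 0.01, "y": 0, "z": 0, "ax": 0, "ay": 0, "az": 0.28, "claw": 0.04}]}}

```text
time_s: 10.67
ee_pos: [0.4325, -0.0607, 0.0138]
eef_rot: [3.141, 0.001, 1.559]
force: [0.5, -3.5, 0.7]
grip_width: 0.0404
```

```bash
python3 bay.py; python3 - <<'E'
from h import *
o=ctrl.get_obs();snap('wrist','w9');snap('scene','scene9')
r=cv2.resize(cv2.imread('pics/w9.png'),(400,300)); s=ortho('scene',cv2.imread('pics/scene9.png'),.04,.3,.6,-.2,.5,570)[:, :399]
s=np.vstack([s,np.zeros((300,399,3),'u1')])[:300]
cv2.imwrite('pics/c9.png',np.hstack([r,s]))
E
```

```text
t 10.67 z 0.0138 face x_b,y_b -0.4397 -0.0054 th 0.0814 rp [3.1412e+00 1.5000e-03] F [ 0.5 -3.5  0.7]
```

View pics/c9.png

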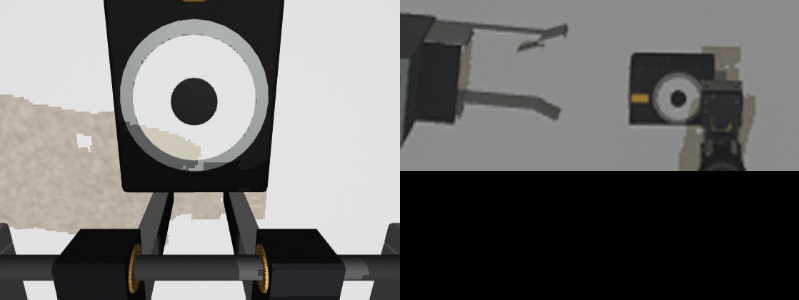

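Request:
{"fn": "step_arm", "kwargs": {"steps": [{"x": 0.01, "y": 0, "z": 0, "ax": 0, "ay": 0, "az": 0.5, "claw": 0.04}, {"x": 0.01, "y": 0, "z": 0, "ax": 0, "ay": 0, "az": 0.5, "claw": 0.04}, {"x": 0.01, "y": 0, "z": 0, "ax": 0, "ay": 0, "az": 0.5, "claw": 0.04}, {"x": 0.01, "y": 0, "z": 0, "ax": 0, "ay": 0, "az": 0.5, "claw": 0.04}, {"x": 0.01, "y": 0, "z": 0, "ax": 0, "ay": 0, "az": 0.5, "claw": 0.04}]}}

```text
time_s: 11.18
ee_pos: [0.4332, -0.0105, 0.0137]
eef_rot: [-3.141, 0.002, 1.516]
force: [-0.6, -3.3, 1.1]
grip_width: 0.0399
```

```bash
python3 bay.py
```

```text
t 11.18 z 0.0137 face x_b,y_b -0.3896 -0.0018 th 0.0384 rp [-3.141e+00  2.300e-03] F [-0.6 -3.3  1.1]
```

Request:
{"fn": "step_arm", "kwargs": {"steps": [{"x": 0.01, "y": 0, "z": 0, "ax": 0, "ay": 0, "az": 0.5, "claw": 0.04}, {"x": 0.01, "y": 0, "z": 0, "ax": 0, "ay": 0, "az": 0.5, "claw": 0.04}, {"x": 0.01, "y": 0, "z": 0, "ax": 0, "ay": 0, "az": 0.4, "claw": 0.04}, {"x": 0.01, "y": 0, "z": 0, "ax": 0, "ay": 0, "az": 0.4, "claw": 0.04}, {"x": 0.01, "y": 0, "z": 0, "ax": 0, "ay": 0, "az": 0.3, "claw": 0.04}]}}

```text
time_s: 11.6
ee_pos: [0.4362, 0.0397, 0.0137]
eef_rot: [-3.14, 0.004, 1.479]
force: [-0.7, -4.2, 1.9]
grip_width: 0.0398
```

```bash
python3 bay.py; python3 - <<'E'
from h import *
o=ctrl.get_obs();snap('wrist','w10');snap('scene','scene10')
np.save('pics/w10_o.npy',dict(o),allow_pickle=True)
r=cv2.resize(cv2.imread('pics/w10.png'),(400,300)); s=ortho('scene',cv2.imread('pics/scene10.png'),.04,.36,.58,-.0,.3,1330)[:300, :399]
s=np.vstack([s,np.zeros((300,s.shape[1],3),'u1')])[:300]
cv2.imwrite('pics/c10.png',np.hstack([r,cv2.convertScaleAbs(s,alpha=1.5)]))
E
```

```text
t 11.6 z 0.0137 face x_b,y_b -0.3394 -0.0004 th 0.0006 rp [-3.1398  0.004 ] F [-0.7 -4.2  1.9]
```

View pics/c10.png

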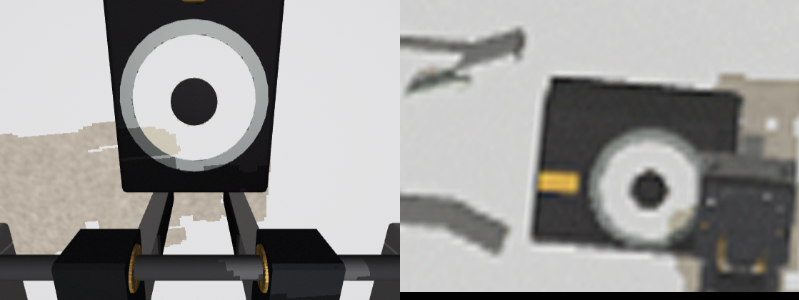

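Request:
{"fn": "step_arm", "kwargs": {"steps": [{"x": 0.01, "y": 0, "z": 0, "ax": 0, "ay": 0.1, "az": 0.5, "claw": 0.04}, {"x": 0.01, "y": 0, "z": 0, "ax": 0, "ay": 0.1, "az": 0.4, "claw": 0.04}, {"x": 0.01, "y": 0, "z": 0, "ax": 0, "ay": 0, "az": 0, "claw": 0.04}, {"x": 0.01, "y": 0, "z": 0, "ax": 0, "ay": 0, "az": 0, "claw": 0.04}, {"x": 0.01, "y": 0, "z": 0, "ax": 0, "ay": 0, "az": 0, "claw": 0.04}]}}

```text
time_s: 12.12
ee_pos: [0.4411, 0.0896, 0.0135]
eef_rot: [-3.139, 0.001, 1.463]
force: [-1.0, -4.4, 2.5]
grip_width: 0.04
```

Request:
{"fn": "step_arm", "kwargs": {"steps": [{"x": 0.009, "y": 0, "z": 0, "ax": 0, "ay": 0, "az": 0, "claw": 0.04}, {"x": 0.009, "y": 0, "z": 0, "ax": 0, "ay": 0, "az": -0.1, "claw": 0.04}, {"x": 0.009, "y": 0, "z": 0, "ax": 0, "ay": 0, "az": -0.2, "claw": 0.04}]}}

```text
time_s: 12.37
ee_pos: [0.4442, 0.1193, 0.0135]
eef_rot: [-3.139, 0.001, 1.469]
force: [-0.1, -4.7, 2.9]
grip_width: 0.0405
```

```bash
python3 bay.py; python3 - <<'E'
from h import *
o=ctrl.get_obs();snap('wrist','w11');snap('scene','scene11')
r=cv2.resize(cv2.imread('pics/w11.png'),(400,300)); s=ortho('scene',cv2.imread('pics/scene11.png'),.04,.36,.58,.1,.4,1330)[:300, :399]
s=np.vstack([s,np.zeros((300,s.shape[1],3),'u1')])[:300]
cv2.imwrite('pics/c11.png',np.hstack([r,cv2.convertScaleAbs(s,alpha=1.5)]))
E
```

```text
t 12.37 z 0.0135 face x_b,y_b -0.2594 -0.0011 th -0.0087 rp [-3.1386e+00  1.4000e-03] F [-0.1 -4.7  2.9]
```

View pics/c11.png

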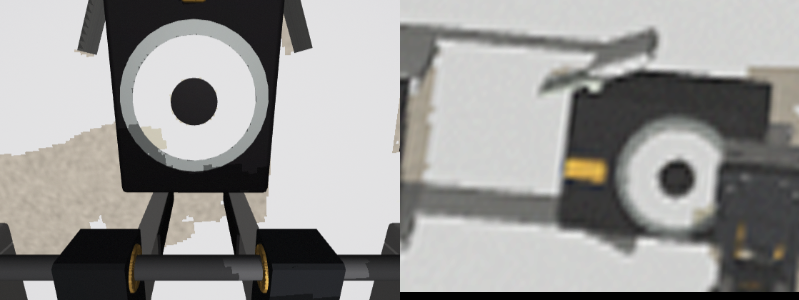

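Request:
{"fn": "step_arm", "kwargs": {"steps": [{"x": 0.01, "y": 0, "z": 0, "ax": 0, "ay": 0, "az": -0.3, "claw": 0.04}, {"x": 0.01, "y": 0, "z": 0, "ax": 0, "ay": 0, "az": -0.2, "claw": 0.04}, {"x": 0.01, "y": 0, "z": 0, "ax": 0, "ay": 0, "az": 0, "claw": 0.04}, {"x": 0.01, "y": 0, "z": 0, "ax": 0, "ay": 0, "az": 0, "claw": 0.04}, {"x": 0.01, "y": 0, "z": 0, "ax": 0, "ay": 0, "az": 0, "claw": 0.04}]}}

```text
time_s: 12.88
ee_pos: [0.4469, 0.1688, 0.0128]
eef_rot: [-3.133, 0.007, 1.481]
force: [-1.9, -7.8, 6.3]
grip_width: 0.0398
```

```bash
python3 bay.py; python3 - <<'E'
from h import *
o=ctrl.get_obs();snap('wrist','w12');snap('scene','scene12')
r=cv2.resize(cv2.imread('pics/w12.png'),(400,300)); s=ortho('scene',cv2.imread('pics/scene12.png'),.04,.36,.58,.1,.4,1330)[:300, :399]
s=np.vstack([s,np.zeros((300,s.shape[1],3),'u1')])[:300]
cv2.imwrite('pics/c12.png',np.hstack([r,cv2.convertScaleAbs(s,alpha=1.5)]))
E
```

```text
t 12.88 z 0.0128 face x_b,y_b -0.2098 0.001 th 0.0032 rp [-3.1329  0.0065] F [-1.9 -7.8  6.3]
```

View pics/c12.png

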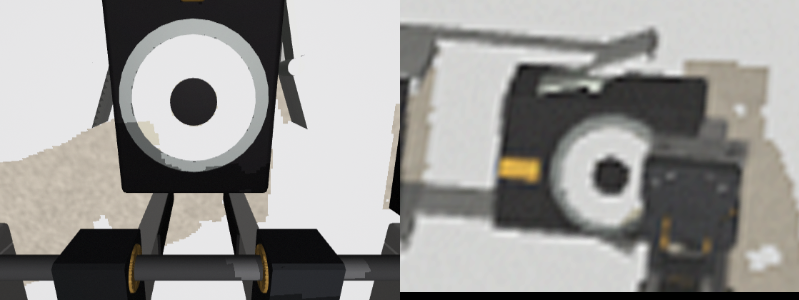

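Request:
{"fn": "step_arm", "kwargs": {"steps": [{"x": 0.01, "y": 0, "z": -0.0005, "ax": -0.1, "ay": 0.1, "az": 0.1, "claw": 0.04}, {"x": 0.01, "y": 0, "z": -0.0005, "ax": -0.1, "ay": 0.1, "az": 0, "claw": 0.04}, {"x": 0.01, "y": 0, "z": 0, "ax": -0.1, "ay": 0.1, "az": 0, "claw": 0.04}, {"x": 0.01, "y": 0, "z": 0, "ax": 0, "ay": 0, "az": 0, "claw": 0.04}, {"x": 0.01, "y": 0, "z": 0, "ax": 0, "ay": 0, "az": 0, "claw": 0.04}]}}

```text
time_s: 13.4
ee_pos: [0.4508, 0.2185, 0.0126]
eef_rot: [-3.136, 0.003, 1.478]
force: [-1.7, -7.2, 4.5]
grip_width: 0.0403
```

```bash
python3 bay.py
```

```text
t 13.4 z 0.0126 face x_b,y_b -0.1599 0.0016 th -0.0002 rp [-3.1362e+00  3.1000e-03] F [-1.7 -7.2  4.5]
```

Request:
{"fn": "step_arm", "kwargs": {"steps": [{"x": 0.01, "y": 0.0005, "z": -0.0005, "ax": -0.1, "ay": 0.1, "az": 0, "claw": 0.04}, {"x": 0.01, "y": 0.0005, "z": -0.0005, "ax": -0.1, "ay": 0.1, "az": 0, "claw": 0.04}, {"x": 0.01, "y": 0, "z": 0, "ax": -0.1, "ay": 0, "az": 0, "claw": 0.04}, {"x": 0.01, "y": 0, "z": 0, "ax": 0, "ay": 0, "az": 0, "claw": 0.04}, {"x": 0.01, "y": 0, "z": 0, "ax": 0, "ay": 0, "az": 0, "claw": 0.04}]}}

```text
time_s: 13.82
ee_pos: [0.4558, 0.2702, 0.0128]
eef_rot: [-3.139, 0.002, 1.477]
force: [-1.5, -7.9, 2.3]
grip_width: 0.0396
```

```bash
python3 bay.py; python3 - <<'E'
from h import *
o=ctrl.get_obs();snap('wrist','w13');snap('scene','scene13')
r=cv2.resize(cv2.imread('pics/w13.png'),(400,300)); s=ortho('scene',cv2.imread('pics/scene13.png'),.04,.36,.58,.15,.45,1330)[:300, :399]
s=np.vstack([s,np.zeros((300,s.shape[1],3),'u1')])[:300]
cv2.imwrite('pics/c13.png',np.hstack([r,cv2.convertScaleAbs(s,alpha=1.5)]))
E
```

```text
t 13.82 z 0.0128 face x_b,y_b -0.1081 0.0014 th -0.0008 rp [-3.139e+00  2.500e-03] F [-1.5 -7.9  2.3]
```

View pics/c13.png

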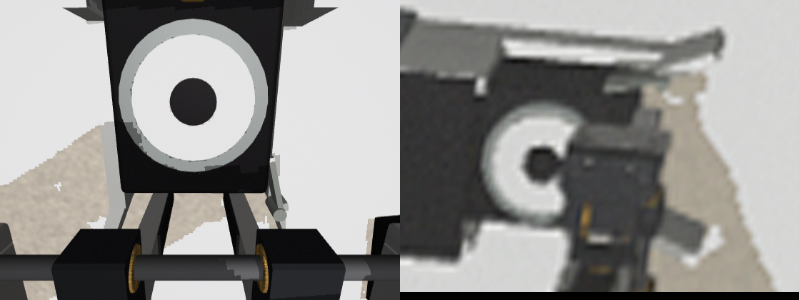

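Request:
{"fn": "step_arm", "kwargs": {"steps": [{"x": 0.008, "y": 0.0005, "z": 0, "ax": 0, "ay": 0, "az": 0, "claw": 0.04}, {"x": 0.008, "y": 0.0005, "z": 0, "ax": 0, "ay": 0, "az": 0, "claw": 0.04}, {"x": 0.007, "y": 0, "z": 0, "ax": 0, "ay": 0, "az": 0, "claw": 0.04}]}}

```text
time_s: 14.17
ee_pos: [0.4585, 0.293, 0.0126]
eef_rot: [-3.138, 0.003, 1.478]
force: [-4.0, -6.3, 6.0]
grip_width: 0.0401
```

Request:
{"fn": "step_arm", "kwargs": {"steps": [{"x": 0.003, "y": 0, "z": 0, "ax": 0, "ay": 0, "az": 0, "claw": 0.04}]}}

```text
time_s: 14.25
ee_pos: [0.4588, 0.2964, 0.0126]
eef_rot: [-3.138, 0.003, 1.478]
force: [-0.7, -4.7, 2.6]
grip_width: 0.0398
```

```bash
python3 bay.py
```

```text
t 14.25 z 0.0126 face x_b,y_b -0.0817 0.0009 th -0.0004 rp [-3.1379e+00  3.1000e-03] F [-0.7 -4.7  2.6]
```

Request:
{"fn": "step_arm", "kwargs": {"steps": [{"x": 0.003, "y": 0, "z": 0, "ax": 0, "ay": 0, "az": 0, "claw": 0.04}]}}

```text
time_s: 14.33
ee_pos: [0.4591, 0.2993, 0.0127]
eef_rot: [-3.138, 0.003, 1.478]
force: [-0.3, -3.7, 1.7]
grip_width: 0.0399
```

Request:
{"fn": "step_arm", "kwargs": {"steps": [{"x": 0.003, "y": 0, "z": 0, "ax": 0, "ay": 0, "az": 0, "claw": 0.04}]}}

```text
time_s: 14.42
ee_pos: [0.4595, 0.3021, 0.0127]
eef_rot: [-3.138, 0.004, 1.478]
force: [-2.4, -33.1, 13.7]
grip_width: 0.04
```

```bash
python3 bay.py; python3 - <<'E'
from h import *
snap('wrist','w14')
cv2.imwrite('pics/c14.png',cv2.resize(cv2.imread('pics/w14.png')[150:350,280:480],(600,600),interpolation=cv2.INTER_CUBIC))
E
```

```text
t 14.42 z 0.0127 face x_b,y_b -0.076 0.0008 th -0.0005 rp [-3.1379  0.0036] F [ -2.4 -33.1  13.7]
```

View pics/c14.png

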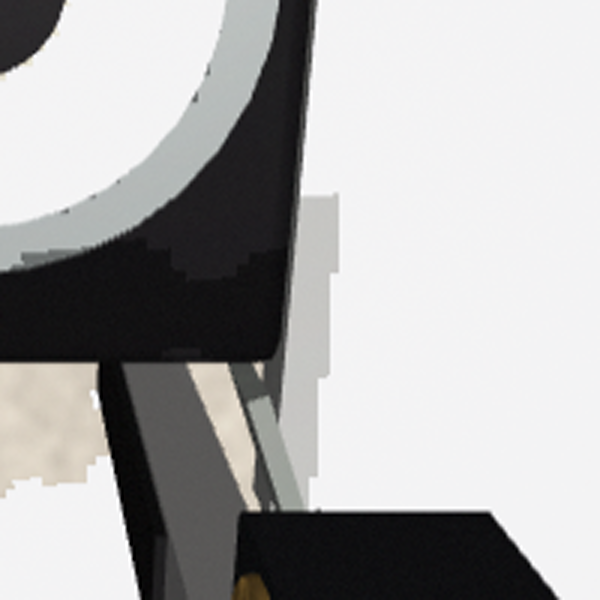

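The push met the stop at 33 N, and the wrist crop shows the leaf behind the cassette's rear corner. Backing off.

Request:
{"fn": "step_arm", "kwargs": {"steps": [{"x": -0.006, "y": -0.001, "z": 0, "ax": 0, "ay": 0, "az": 0, "claw": 0.03}, {"x": -0.015, "y": 0, "z": 0, "ax": 0, "ay": 0, "az": 0, "claw": 0.03}, {"x": -0.015, "y": 0, "z": -0.003, "ax": 0, "ay": 0, "az": 0, "claw": 0.03}, {"x": -0.015, "y": 0, "z": -0.02, "ax": 0, "ay": 0, "az": 0, "claw": 0.03}, {"x": -0.01, "y": 0, "z": -0.03, "ax": 0, "ay": 0, "az": 0, "claw": 0.03}]}}

```text
time_s: 14.88
ee_pos: [0.45, 0.2384, 0.0624]
eef_rot: [-3.131, 0.006, 1.479]
force: [-0.0, 0.3, 0.7]
grip_width: 0.0299
```

Request:
{"fn": "step_arm", "kwargs": {"steps": [{"x": -0.02, "y": 0, "z": -0.03, "ax": 0, "ay": 0, "az": 0, "claw": 0.03}, {"x": -0.03, "y": 0, "z": -0.02, "ax": 0, "ay": 0, "az": 0, "claw": 0.03}, {"x": -0.02, "y": 0, "z": -0.02, "ax": 0, "ay": 0, "az": 0, "claw": 0.03}, {"x": 0, "y": 0, "z": 0, "ax": 0, "ay": 0, "az": 0, "claw": 0.03}]}}

```text
time_s: 15.22
ee_pos: [0.4444, 0.1636, 0.141]
eef_rot: [-3.139, 0.002, 1.478]
force: [-0.1, 1.3, 0.6]
grip_width: 0.0299
```

```bash
python3 - <<'E'
from h import *
o=ctrl.get_obs(); np.save('pics/w15_o.npy',dict(o),allow_pickle=True); snap('wrist','w15'); snap('scene','scene15'); snap('side','side15')
cv2.imwrite('pics/c15.png',cv2.resize(ortho('wrist',cv2.imread('pics/w15.png'),.034,.38,.56,.2,.4,3000,o),None,fx=1,fy=1))
E
```

```text
(no output)
```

View pics/c15.png

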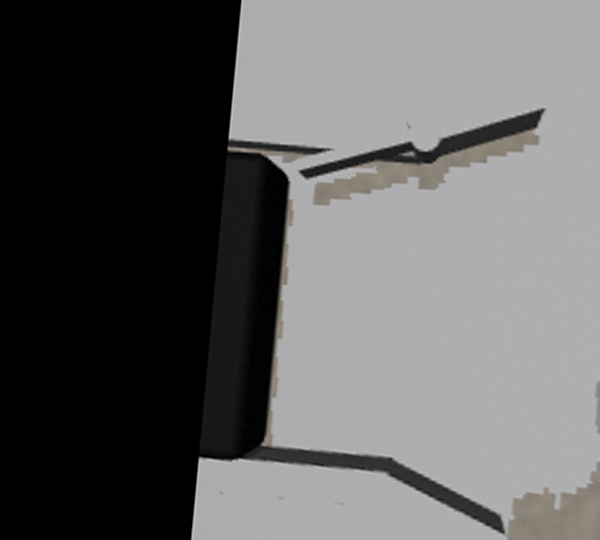

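View pics/scene15.png

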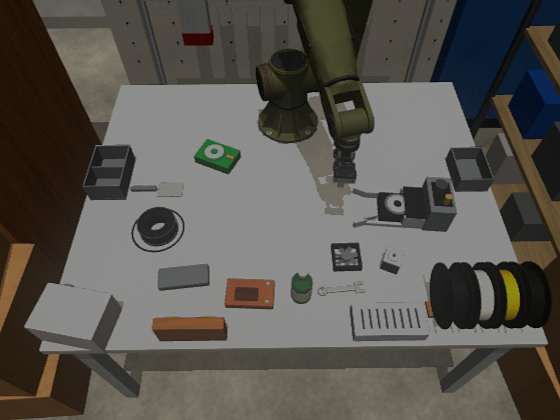

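```bash
python3 - <<'E'
from h import *
for n in('scene','side'):
    r=ortho(n,cv2.imread(f'pics/{n}15.png'),0.0,.42,.64,-.58,-.35,1700); cv2.imwrite(f'pics/f_{n}.png',cv2.convertScaleAbs(r,alpha=1.4))
cv2.imwrite('pics/f.png',np.hstack([cv2.imread(f'pics/f_{n}.png') for n in('scene','side')]))
a,b=[cv2.imread(f'pics/scene{k}.png').astype(int) for k in(0,15)]
m=(abs(a-b).max(2)>45).astype('u1'); m=cv2.morphologyEx(m,cv2.MORPH_OPEN,np.ones((3,3)))
for s in cv2.connectedComponentsWithStats(m)[2][1:]:
    if s[4]>15: print(s)
E
```

```text
[286   0  13  10  76]
[ 309    0   35   55 1169]
[368   4  47  42 800]
[348  15  18  16 170]
[289  23  11  22 161]
[440  23   8  14  68]
[452  33  19  19 231]
[421  37  21  25 352]
[256  69   6  14  57]
[436  73   4   5  17]
[314  74   5   4  19]
[417  75  39  39 554]
[ 307   82   67  106 3265]
[258  84   3   6  18]
[447  99  13  23 105]
[383 120  42  31 638]
[426 143  12  13 111]
[ 291  181   36   38 1053]
[229 186  43  31 901]
[243 195   8   6  40]
[392 196  11  11  77]
[377 198  26  24 365]
[ 137  210   41   36 1115]
```

View pics/f.png

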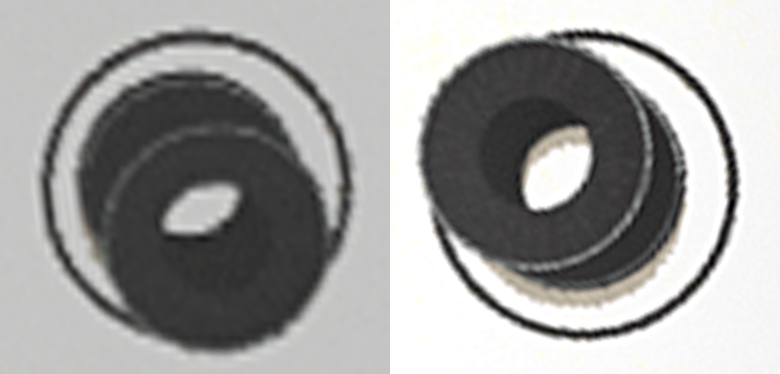

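```bash
python3 -c "
from h import *
print(ticket.hand_in()); print(ctrl.get_obs()['time_s'])"
```

```text
the job is handed in; nothing more can be done
None
the job is handed in; nothing more can be done
```

The spool is inside the taped ring and the cassette is home in the feeder behind the catch. I handed the job in at about 15 s of the 70 s allowed.

- **Spool:** I dragged it along the bench with the fingers in its hole, around the cassette and into the ring. Its base circle clears the tape's inner edge by about 17 mm or more in the scene view, and the side view agrees.
- **Cassette:** I pushed it from behind on a gentle arc into the guides until it met the back stop. The wrist force read about 33 N along the push and 14 N upward at that moment, and I stopped there.
- **Catch:** After I backed off, the wrist view shows the leaf out behind the rear edge. Its tip is at about (.502, .300), against (.503, .300) measured at rest before the insertion. I judged the catch by this view alone, as its joint angle cannot be read out.
- **Everything else:** Comparing the scene before and after, only the arm and its shadow, the spool, the cassette and the feeder area differ. The fan, housing, bottle, motor, scraper, wrench, case and green box show no change.
- **Disagreement:** The wrist camera placed things about 5–6 mm further in y than the scene and side cameras. I used wrist positions for the cassette and feeder, and the contacts came where those predicted.

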